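Load the weighing carrier and hang it level from the load cell

ROBOT

A 7-joint arm with a two-finger parallel gripper is mounted at the origin on a cart in front of the work surface, level with it; the furniture and walls round the work are solid. World frame = base frame: x ahead of the robot, y to its left, z up, the work surface at z = 0. Lengths are in m, angles in rad, forces in N, time in s.
With the tool pointing down it reaches from about 0.35 to 0.9 m from the base axis. Payload 19.9 kg.
Tool frame: the origin (TCP) lies between the finger pads; the fingertips stand 19 mm ahead of it and the grasp point (between the pads) is the TCP; z points along the fingers, y is the line along which they close (so a half turn about z gives the same grasp; the last joint's range is limited). The gripper opens to 94 mm and grips with 3 to 60 N. Pads are 16 mm wide; open, the fingers measure 119 mm over their backs; the gripper's body (75 mm by 177 mm) begins 78 mm behind the grasp point.
Start: joints at [-1.347, 0.417, -0.01, 1.614, 0.005, 1.111, -0.053], TCP at [0.164, 0.603, 0.202] pointing down, gripper open.
Joint ranges: [-2.81, 2.81], [-0.39, 2.02], [-1.27, 1.25], [0.06, 2.57], [-1.19, 4.33], [0.19, 2], [-2.82, 2.82]. Speed limits (rad/s): [1.89, 1.89, 2.39, 2.39, 3.01, 3.01, 3.01].

INTERFACE

Orientations are given as a 3x3 rotation matrix whose columns are the frame's x, y, z axes.
In Python, from rig import robot gives the robot as it stands. Calls block until the motion is done:
- robot.move_ptp(position, orientation): joint-space move of the TCP to a pose.
- robot.move_linear(position, velocity=0.15, frame=None, threshold=None): straight line of the TCP; frame=None keeps the orientation; velocity is the mean speed in m/s. With threshold (N) it stops when the force on the tool has changed by that much, and returns True; else False.
- robot.goto_joints(angles): joint-space move.
- robot.gripper_to(opening): finger opening in m; the grip force is fixed at half the most; returns when the fingers have stopped.
- robot.pause(seconds).
- robot.ik(position, orientation): joint angles nearest the present ones, or None.
- robot.get_state(): the state.
- robot.grab_frame(name): name is "scene" or "top" or "wrist"; returns the picture (400x640x3 uint8, red, green, blue); there is no depth.
- robot.camera_info(name): a dict with "fx", "fy", "cx", "cy" (pixels), "dist" ([k1, k2, p1, p2, k3] as OpenCV has them; the pictures are not rectified), "rvec" (rotation vector, rad) and "tvec" (3), from world to camera coordinates, as OpenCV has them. Camera axes: x right, y down, z forward; pixel columns grow to the right and rows downward; lengths in m; the calibration is good to about 2 mm. A picture is of the moment at which its call begins: read the wrist's pose just before it. camera_info takes no time and is no camera call; for the wrist camera it gives the pose at the moment of the call.
A pose or a line that the arm cannot do raises robot.PlanningError and nothing moves.
- robot.sign_off(): hands the job in; it is judged then, once.
The state is a dict: "time": time; "qpos": joint angles; "joint_vel": joint speeds; "effort": joint torques, N m; "ee_pos": TCP position; "tool_rot": TCP orientation; "force": force on the tool from outside, world axes, zero at the start; "moment": the same for the moment, N m; "opening": finger opening in m; "grasp_force": force on a finger pad.
Only numpy, scipy, OpenCV 4.12 (cv2) and the standard library are available. Lean on these libraries where they do the work, as an engineer would, in place of code of your own. Each camera call takes 0.05 s, during which the arm holds its last target. There are 200 camera calls.

TASK

Take the piece that waits on the square steel plate (it may be the mortar half-prism or the brass weight) and set it on the seat of the white carrier, on the centre line, lengthwise if it is the prism, and right up against the seat's back plate. Then lift the loaded carrier and hang it on the pin of the load-cell stand by the one hole that lets it hang level, and let go of it. Leave the piece on the black rubber mat and the tools around alone.

Things in the scene. Friction and masses are not known exactly. Their poses are not given: they have to be found in the camera images.
- carrier: White PVC specimen carrier, loose, standing on the bench: 245 mm long (y -95 to 150), 58 wide (x), 82 high. Origin on its underside in the mid-plane of the 8 mm upright plate (y-z plane, x -4 to 4); z up, +y to the seat. Empty 0.384 kg, centre of mass y = -35, z = 26 mm: steel counterweight discs (40 mm across) at y = -78 mm. Alike from both faces: may hang either way round.
- grip (a point): Point on the top edge of the carrier's upright plate, carrier frame (0, 14.5, 82) mm. The edge is straight, at z = 82 mm from y = -60 to 43 mm; lift the carrier by it from above, gripping the 8 mm plate across its thickness (x). 11.5 mm of plate lie above the holes. Beyond y = 43 and -60 mm the plate is only 42 mm high.
- hole1 (a point): Centre of the hole nearest the seat, carrier frame (0, 25.5, 62) mm. The four holes in the upright plate are round, 17 mm in diameter, run through along x and stand in a row 22 mm apart; axes as the carrier's.
- hole2 (a point): Centre of the second hole from the seat, carrier frame (0, 3.5, 62) mm.
- hole3 (a point): Centre of the third hole from the seat, carrier frame (0, -18.5, 62) mm.
- hole4 (a point): Centre of the fourth hole, next to the counterweight, carrier frame (0, -40.5, 62) mm.
- seat (a point): Middle of the edge where the carrier's seat floor meets the face of its back plate, carrier frame (0, 62, 5) mm; axes as the carrier's. The floor runs 85 mm along +y from here and is 52 mm wide between side lips; the lips rise 3 mm above it. The back plate (58 mm wide) reaches 36 mm above the floor.
- pin (a point): Middle of the load-cell stand's steel pin, on its axis, 165 mm above the bench; fixed. The pin lies level along this frame's x: root at x = 30 mm, free tip at x = -33 mm, towards the robot. Diameter 7 mm; a collar of 11 mm diameter at the tip (x -33 to -28 mm, tapered in front) keeps things from slipping off.
- stand: Load-cell weighing stand, fixed; origin on the bench under the pin's middle, axes as point pin. An end plate (x 30 to 38 mm, top 7 mm above the pin's axis) and the load-cell bar (26 mm wide, to x = 165 mm, top 5 mm above the axis) stand behind the pin on a column; base plate 12 mm high, 150 wide, from x = -15 to 190 mm. All below z = 177 mm.
- mortar_piece: Grey broken mortar half-prism, 83 mm long (its x), 40 mm wide (y), 40 mm high, 0.30 kg (up to 5 percent either way), centre of mass in its middle. Origin: centre of its underside.
- brass_weight: Brass weight with a knob, 35 mm diameter, 46 mm high, 0.20 kg; the body is cylindrical up to about 30 mm above its underside, the knob (18 mm diameter) begins at 35 mm. Origin: centre of its underside, z up.
- steel_plate: Square grey ground steel plate, 100 x 100 x 5 mm, fixed on the bench. Origin: centre of its underside. The piece standing on it is the one to weigh.
- rubber_mat: Square black rubber mat, 100 x 100 x 5 mm, fixed on the bench. Origin: centre of its underside. The piece standing on it stays there.
- scoop: Metal scoop, 174 x 66 x 34 mm, lying on the bench; bystander. Origin: centre of its underside.
- marker: White and red marker pen, 132 mm long, lying on the bench; bystander. Origin: centre of its underside.
- flat_brush: Flat brush with a wooden handle, 222 x 65 x 16 mm, lying on the bench; bystander. Origin: centre of its underside.
Mind the look-alikes: they are no part of the job. There is more than one size of the mortar_piece; the one meant has the size given above.

How it is judged:
On the way:
1. the piece from the steel plate stands on the carrier's seat, against the back plate, with the carrier still on the bench (((y of mortar_piece in the frame of carrier between 0.099 and 0.111 m and x of mortar_piece in the frame of carrier between -0.007 and 0.007 m and z of mortar_piece in the frame of carrier between 0.002 and 0.01 m and angle between the x axis of mortar_piece and the y axis of carrier, either way round below 0.15 rad and horizontal distance between brass_weight and rubber_mat below 0.06 m and height (world z) of carrier below 0.02 m and contact force between mortar_piece and the fingers below 0.5 N) or (y of brass_weight in the frame of carrier between 0.075 and 0.087 m and x of brass_weight in the frame of carrier between -0.009 and 0.009 m and z of brass_weight in the frame of carrier between 0.002 and 0.01 m and angle between the z axis of brass_weight and the z axis of carrier, either way round below 0.15 rad and horizontal distance between mortar_piece and rubber_mat below 0.06 m and height (world z) of carrier below 0.02 m and contact force between brass_weight and the fingers below 0.5 N))), for 0.2 s.
At the end, for the whole second after the job is handed in: The piece from the steel plate stands on the seat, within 7 mm of the back plate and centre line (weight 9 mm); the pin is in the hole over the loaded balance point; the carrier hangs at rest off the bench, level within 0.10 rad; the other piece is still on the mat (centres within 60 mm) (((y of mortar_piece in the frame of carrier between 0.099 and 0.111 m and x of mortar_piece in the frame of carrier between -0.007 and 0.007 m and z of mortar_piece in the frame of carrier between 0.002 and 0.01 m and angle between the x axis of mortar_piece and the y axis of carrier, either way round below 0.15 rad and horizontal distance between brass_weight and rubber_mat below 0.06 m and y of pin in the frame of carrier between 0.0165 and 0.0345 m and z of pin in the frame of carrier between 0.053 and 0.072 m and x of pin in the frame of carrier between -0.028 and 0.028 m and angle between carrier's own z axis and vertical below 0.1 rad and height (world z) of carrier above 0.06 m and linear speed of carrier below 0.02 m/s and angular speed of carrier below 0.15 rad/s) or (y of brass_weight in the frame of carrier between 0.075 and 0.087 m and x of brass_weight in the frame of carrier between -0.009 and 0.009 m and z of brass_weight in the frame of carrier between 0.002 and 0.01 m and angle between the z axis of brass_weight and the z axis of carrier, either way round below 0.15 rad and horizontal distance between mortar_piece and rubber_mat below 0.06 m and y of pin in the frame of carrier between -0.0055 and 0.0125 m and z of pin in the frame of carrier between 0.053 and 0.072 m and x of pin in the frame of carrier between -0.028 and 0.028 m and angle between carrier's own z axis and vertical below 0.1 rad and height (world z) of carrier above 0.06 m and linear speed of carrier below 0.02 m/s and angular speed of carrier below 0.15 rad/s))); the robot touches nothing.
It fails at once if the piece on the rubber mat is moved as well (distance of each of mortar_piece, brass_weight from where it was at the start of the episode above 0.03 m).
It fails at once if a tool lying around is moved by more than 4 cm (distance of any of scoop, marker, flat_brush from where it was at the start of the episode above 0.04 m).
It also fails if it takes over 59 s, if anything falls off the work surface, if the arm or the gripper's body presses on something with over 40 N, if the wrist force passes 120 N, or if a joint passes its speed limit or range.

## Working session

There is one attempt and no reset: what is moved stays moved. The work goes in short steps, each a Python script; the robot and the scene stay as the last script left them, time stands still between calls to the robot, and variables do not carry over. Pictures are saved under pics/ and viewed, at most 10 in all, crops included, and the job is handed in when it is done.

```bash
mkdir -p pics; ls; cat > h.py <<'E'
import numpy as np, cv2
from rig import robot
def snap(name,fn=None):
    ci=robot.camera_info(name); im=robot.grab_frame(name)
    if fn: cv2.imwrite('pics/'+fn,im[:,:,::-1]); np.savez('pics/'+fn[:-4]+'.npz',im=im,**{k:np.array(v) for k,v in ci.items()})
    return im,ci
def load(fn):
    d=np.load('pics/'+fn+'.npz'); return d['im'],{k:d[k] for k in d.files if k!='im'}
def ray(ci,px):
    K=np.array([[ci['fx'],0,ci['cx']],[0,ci['fy'],ci['cy']],[0,0,1]],float)
    p=cv2.undistortPoints(np.array(px,float).reshape(-1,1,2),K,np.array(ci['dist'],float)).reshape(-1,2)
    R=cv2.Rodrigues(np.array(ci['rvec'],float))[0]; t=np.array(ci['tvec'],float).reshape(3)
    d=np.c_[p,np.ones(len(p))]@R; return -R.T@t,d
def onz(ci,px,z):
    o,d=ray(ci,px); return o+d*((z-o[2])/d[:,2])[:,None]
def tri(c1,p1,c2,p2):
    o1,d1=ray(c1,[p1]);o2,d2=ray(c2,[p2]);d1=d1[0]/np.linalg.norm(d1);d2=d2[0]/np.linalg.norm(d2)
    s=np.linalg.lstsq(np.c_[d1,-d2],o2-o1,rcond=None)[0]
    a=o1+s[0]*d1;b=o2+s[1]*d2; return (a+b)/2,np.linalg.norm(a-b)
def down(yaw): # tool z down, tool y axis along yaw (closing dir)
    y=np.array([np.cos(yaw),np.sin(yaw),0]);z=np.array([0,0,-1.]);return np.c_[np.cross(y,z),y,z]
E
python3 - <<'E'
from h import *
for n in('scene','top','wrist'):
    im,ci=snap(n,n+'0.png'); R=cv2.Rodrigues(np.array(ci['rvec']))[0]; print(n,-R.T@np.array(ci['tvec']).reshape(3),R[2],ci['fx'])
a=cv2.imread('pics/scene0.png');b=cv2.imread('pics/top0.png')
print(robot.get_state())
E
```

```text
pics
scene [-0.26280119 -0.74019166  0.9345881 ] [ 0.59294356  0.56109531 -0.57757249] 405.7500545048564
top [0.34632811 0.03421293 1.60655867] [ 1.45349390e-01 -2.76379443e-04 -9.89380351e-01] 478.72278069348073
wrist [0.09701074 0.62028362 0.38368606] [ 0.23098471 -0.06359558 -0.97087675] 326.5173574247601
{'time': 0.15, 'qpos': array([-1.34652975,  0.41781455, -0.01031755,  1.61396077,  0.00471166,
        1.11066129, -0.05298433]), 'joint_vel': array([-0.00022843, -0.00083911, -0.00040261, -0.00063678,  0.00036698,
        0.00052422,  0.00083434]), 'effort': array([ 9.98006144e-04, -8.51536775e+01,  6.39581513e-01, -4.26130915e+01,
       -4.87752655e-02,  1.72489142e-02,  1.36028345e-05]), 'ee_pos': array([0.16409351, 0.60282388, 0.20141443]), 'tool_rot': array([[-9.64902349e-01,  2.62608907e-01, -1.40390995e-04],
       [ 2.62608933e-01,  9.64902013e-01, -8.08452895e-04],
       [-7.68433771e-05, -8.16946027e-04, -9.99999663e-01]]), 'force': array([ 0.46088967, -0.10207473,  0.62733798]), 'moment': array([-0.00774708,  0.0276609 , -0.02640963]), 'grasp_force': 0.0, 'opening': 0.09380580833480781}
```

View pics/top0.png

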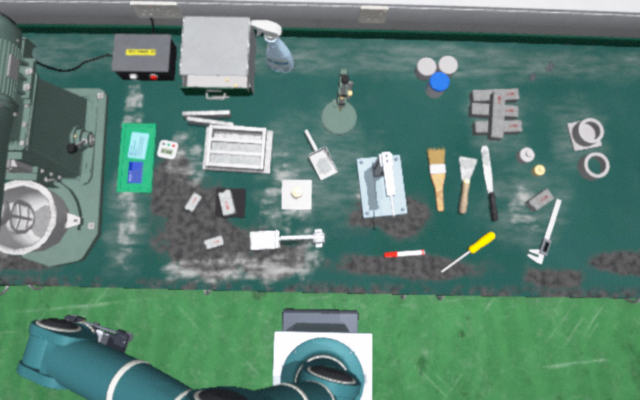

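View pics/scene0.png

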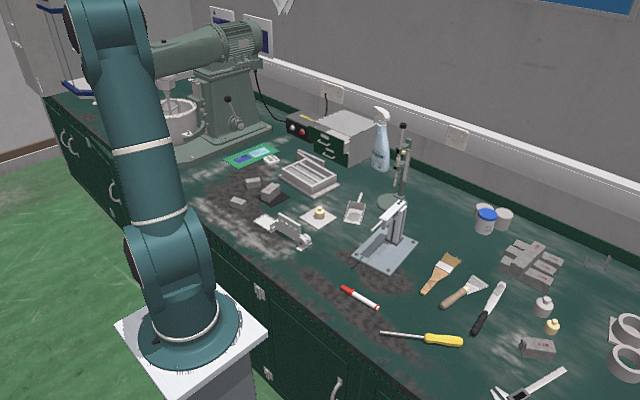

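The top view shows these things:
- The steel plate is at (297,194) with a brass, knobbed piece on it.
- The black mat is at (230,203) with a mortar block on it.
- The carrier is at (287,240), with the seat to the left (+y) and the discs to the right.
- The stand is at (383,185).

What could be taken for the piece:
- Brass weight on the plate (297,192). This fits the description.
- Small brass piece (540,170).
- Steel weight (527,155).
- Mortar bits (193,202), (214,242) and (540,199).

Next I take wrist views.

```bash
python3 - <<'E'
from h import *
im,ci=load('top0')
for n,p in dict(weight=(297,192),mat=(230,203),seat=(265,240),disc=(318,238),stand=(383,185),pin=(380,165)).items(): print(n,onz(ci,[p],0.03 if n!='pin' else .165)[0].round(3))
# wrist camera offset in tool frame
s=robot.get_state();w=robot.camera_info('wrist');R=cv2.Rodrigues(np.array(w['rvec']))[0];c=-R.T@np.array(w['tvec']).reshape(3)
T=s['tool_rot'];print('cam in tool',T.T@(c-s['ee_pos']),'fwd in tool',T.T@R[2],'right in tool',T.T@R[0])
c=onz(ci,[(283,225)],0.0)[0]
for d in(-np.pi/2,np.pi/2,0,np.pi):
  for z in(.3,.4): print(d,z,robot.ik([c[0],c[1],z],down(d)) is not None)
E
```

```text
weight [0.61  0.096 0.03 ]
mat [0.568 0.318 0.03 ]
seat [0.447 0.197 0.03 ]
disc [0.458 0.023 0.03 ]
stand [ 0.64  -0.191  0.03 ]
pin [ 0.677 -0.163  0.165]
cam in tool [ 0.06930015 -0.00089442 -0.18235881] fwd in tool [-2.39496832e-01  2.42859194e-04  9.70897115e-01] right in tool [ 4.96632365e-05  9.99999970e-01 -2.37888233e-04]
-1.5707963267948966 0.3 True
-1.5707963267948966 0.4 True
1.5707963267948966 0.3 True
1.5707963267948966 0.4 True
0 0.3 True
0 0.4 True
3.141592653589793 0.3 True
3.141592653589793 0.4 True
```

```bash
python3 - <<'E'
from h import *
for n,p in dict(A=(.5,.2,.26),B=(.5,0.0,.3),C=(.56,-.28,.34)).items():
    robot.move_ptp(list(p),down(-np.pi/2)); robot.pause(.15); snap('wrist',f'w{n}.png')
print(robot.get_state()['time'])
E
```

```text
4.6083
```

View pics/wA.png

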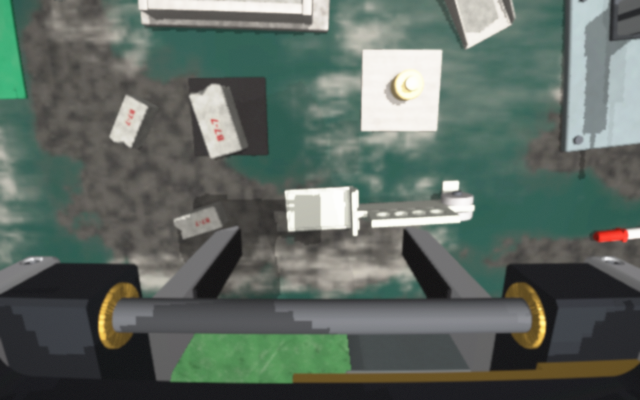

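View pics/wB.png

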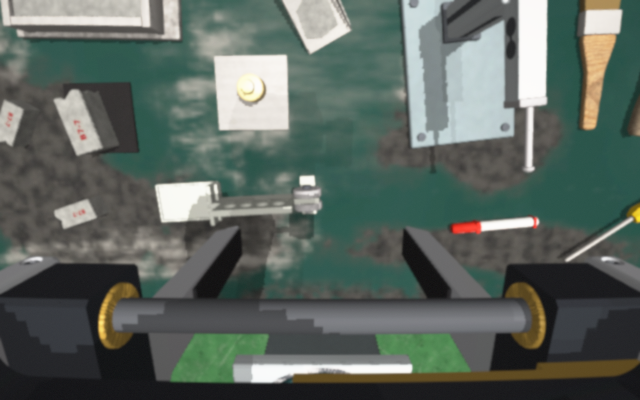

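View pics/wC.png

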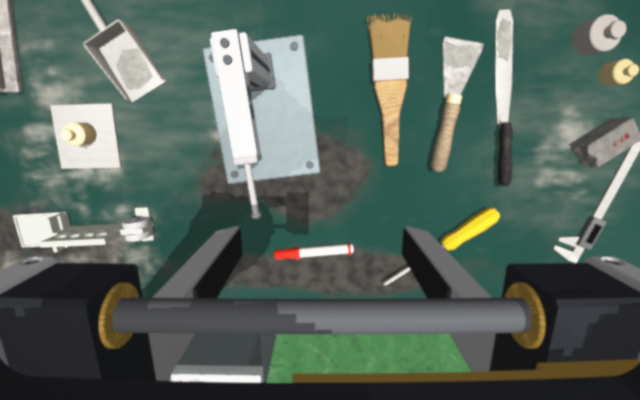

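The A view shows:
- Brass knob at (410,84) on the plate, whose corners are (361..441, 50..131).
- Carrier seat at (320,208), upright from (360,212) to (470,205), discs at (457,200).
- Mortar on the mat at (218,120).

The pin appears in B from (529,105) to tip (530,170), and in C from (250,165) to tip (256,215). Enlarged crops come next.

```bash
python3 - <<'E'
from h import *
def crop(f,x0,y0,w,h,W,H): return cv2.resize(cv2.imread(f'pics/{f}.png')[y0:y0+h,x0:x0+w],(W,H),interpolation=cv2.INTER_CUBIC)
a=crop('wA',280,175,200,75,800,300)
b=crop('wB',150,170,200,75,800,300)
cv2.imwrite('pics/crop1.png',np.vstack([a,b]))
c=crop('wA',355,40,95,100,380,400);d=crop('wB',490,90,60,100,240,400);e=crop('wC',225,140,45,100,180,400)
cv2.imwrite('pics/crop2.png',np.hstack([c,d,e]))
E
```

```text
(no output)
```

View pics/crop1.png

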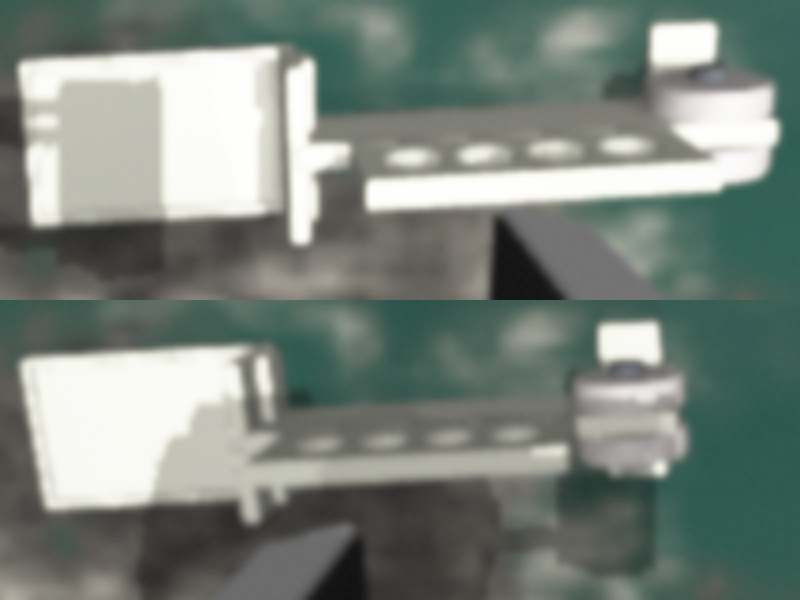

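View pics/crop2.png

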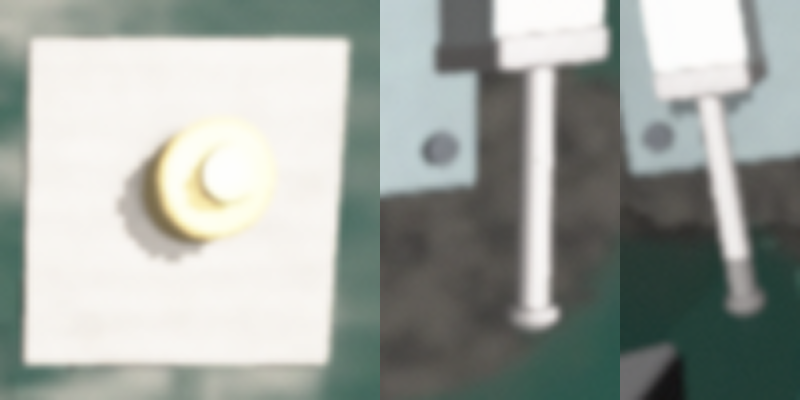

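Crops confirm the brass weight with its knob on the steel plate, at about (409,84) in wA. They also show the four-hole upright with a clear top edge: wA (371.5,223.5) to (460,219), wB (212,288) to (292,284.5). The pin tip collar is at wB (529,169) and wC (256,216). Now triangulating.

```bash
python3 - <<'E'
from h import *
A,ca=load('wA');B,cb=load('wB');C,cc=load('wC')
f=lambda x0,y0,X,Y:(x0+(X+.5)/4-.5,y0+(Y+.5)/4-.5)
a=lambda X,Y:f(280,175,X,Y); b=lambda X,Y:f(150,170,X,Y-300)
def show(n,c1,p1,c2,p2):
    P,e=tri(c1,p1,c2,p2);print(n,P.round(4),'gap',round(e,4));return P
L=show('top y43',ca,a(367,194),cb,b(248,475));R=show('top y-60',ca,a(722,177),cb,b(568,458))
print('len',np.linalg.norm(L-R))
for n,c,l,r in(('A',ca,a(367,194),a(722,177)),('B',cb,b(248,475),b(568,458))):
    P=onz(c,[l,r],.082);d=P[0]-P[1];print(n,'z82',P.round(4),np.linalg.norm(d).round(4),np.degrees(np.arctan2(-d[0],d[1])).round(2))
show('seat far corner +x',ca,a(20,62),cb,b(22,360));show('seat far corner -x',ca,a(33,227),cb,b(48,508))
print('seat z8',onz(ca,[a(20,62),a(33,227)],.008).round(4).tolist(),onz(cb,[b(22,360),b(48,508)],.008).round(4).tolist())
t=show('pin tip',cb,(490+155/4,90+316/4),cc,(225+124.5/4,140+303/4));r=show('pin root',cb,(530.2,106.8),cc,(247.2,164.2))
for n,c,p in(('B',cb,[(490+155/4,90+316/4),(530.2,106.8)]),('C',cc,[(225+124.5/4,140+303/4),(247.2,164.2)])):
    P=onz(c,p,.165);d=P[1]-P[0];print(n,P.round(4),np.linalg.norm(d[:2]).round(4),np.degrees(np.arctan2(d[1],d[0])).round(2))
cs=[]
for n,im,(x,y) in(('A',A,(409,84)),('B',B,(250,88)),('C',C,(75,134))):
    w=im[y-30:y+30,x-30:x+30].astype(int);m=((w[...,0]-w[...,2]>35)).astype(np.uint8)
    k,lab,st,ce=cv2.connectedComponentsWithStats(m);i=1+st[1:,4].argmax()
    h=cv2.convexHull(np.argwhere(lab==i)[:,::-1].astype(np.int32));(q,rad)=cv2.minEnclosingCircle(h);M=cv2.moments(h)
    cs.append((M['m10']/M['m00']+x-30,M['m01']/M['m00']+y-30));print(n,cs[-1],rad,st[i])
show('w AB',ca,cs[0],cb,cs[1]);show('w AC',ca,cs[0],cc,cs[2])
p=lambda X,Y:f(355,40,X,Y)
Q=onz(ca,[p(30,38),p(350,38),p(330,365),p(24,365)],.005);print('plate',Q.round(4).tolist())
E
```

```text
top y43 [0.4515 0.1419 0.0805] gap 0.0001
top y-60 [0.4574 0.0387 0.0816] gap 0.0006
len 0.10340180796501319
A z82 [[0.4521 0.1421 0.082 ]
 [0.4572 0.0388 0.082 ]] 0.1034 2.87
B z82 [[0.4519 0.1414 0.082 ]
 [0.4578 0.0386 0.082 ]] 0.103 3.3
seat far corner +x [0.4743 0.2504 0.0058] gap 0.0003
seat far corner -x [0.4156 0.2473 0.0061] gap 0.001
seat z8 [[0.475, 0.2502, 0.008], [0.4157, 0.2471, 0.008]] [[0.4746, 0.2493, 0.008], [0.4167, 0.2462, 0.008]]
pin tip [ 0.5228 -0.2045  0.1662] gap 0.0002
pin root [ 0.582  -0.1973  0.1661] gap 0.0007
B [[ 0.5227 -0.2053  0.165 ]
 [ 0.5824 -0.1979  0.165 ]] 0.0601 7.03
C [[ 0.5223 -0.2042  0.165 ]
 [ 0.5815 -0.1971  0.165 ]] 0.0596 6.91
A (400.93968253968256, 88.44807256235828) 14.316576957702637 [ 12  19  24  28 156]
B (251.24346917450367, 90.13235806339254) 14.254860877990723 [ 17  20  28  24 269]
C (80.95717344753747, 133.48501070663812) 14.822288513183594 [ 23  19  28  23 284]
w AB [0.6081 0.0988 0.0065] gap 0.0009
w AC [0.6086 0.1    0.0109] gap 0.0026
plate [[0.6546, 0.1495, 0.005], [0.6557, 0.049, 0.005], [0.5547, 0.0475, 0.005], [0.5541, 0.1487, 0.005]]
```

```bash
python3 - <<'E'
from h import *
ims={n:load('w'+n) for n in 'ABC'}
p=lambda X,Y:(355+(X+.5)/4-.5,40+(Y+.5)/4-.5)
print('hand A body z.035',onz(ims['A'][1],[p(216,180)],.035),'knob z.051',onz(ims['A'][1],[p(229,174)],.051))
for th in(12,20):
  cs={}
  for n,(x,y) in dict(A=(409,84),B=(250,88),C=(75,134)).items():
    im=ims[n][0];w=im[y-24:y+24,x-24:x+24].astype(int);m=((w[...,0]-w[...,2]>th)).astype(np.uint8)
    k,lab,st,ce=cv2.connectedComponentsWithStats(m);i=1+st[1:,4].argmax()
    h=cv2.convexHull(np.argwhere(lab==i)[:,::-1].astype(np.int32));M=cv2.moments(h)
    cs[n]=(M['m10']/M['m00']+x-24,M['m01']/M['m00']+y-24);print(th,n,np.round(cs[n],1),st[i],np.sqrt(M['m00']/np.pi).round(1))
  for q in('AB','AC','BC'): print(q,tri(ims[q[0]][1],cs[q[0]],ims[q[1]][1],cs[q[1]]))
E
```

```text
hand A body z.035 [[0.60956068 0.09647518 0.035     ]] knob z.051 [[0.6096384  0.09689886 0.051     ]]
12 A [404.6  86.4] [  0   8  40  38 847] 18.3
12 B [250.2  89. ] [  9   8  32  35 732] 16.2
12 C [ 78.5 133.9] [  9  11  37  28 810] 15.8
AB (array([0.60896877, 0.09742382, 0.019575  ]), np.float64(9.836934097528129e-05))
AC (array([0.60925484, 0.09755403, 0.01992965]), np.float64(0.0007418071068679456))
BC (array([0.60930369, 0.09740635, 0.02007126]), np.float64(0.0006719018521203486))
20 A [406.6  85. ] [  5   9  34  32 469] 16.1
20 B [250.6  87.9] [ 10   9  31  30 543] 14.8
20 C [ 78.7 133.6] [ 10  12  36  25 716] 14.9
AB (array([0.61018286, 0.09603211, 0.02342013]), np.float64(0.00019037573682060443))
AC (array([0.61031405, 0.09565953, 0.02197054]), np.float64(0.00021612744515583275))
BC (array([0.61024108, 0.09655489, 0.02078496]), np.float64(0.00016549958862437688))
```

Measured results:
- **Carrier:** the top edge comes out at z 81 mm (82 expected) and 103.4 mm long (103). Yaw is 3.2° and the origin is about (0.4543, 0.0988). The seat corners agree within 1 mm.
- **Weight:** (0.6095, 0.0967). Plate side is 101 mm.
- **Pin:** z 166 mm (165 expected), direction 7.0°.

Brass means hole 2. Next: pick and place.

```bash
cat >> h.py <<'E'
TH=np.radians(3.2); O=np.array([.4543,.0988])
def cw(x,y,th=TH,o=O): return o+np.array([np.cos(th),np.sin(th)])*x+np.array([-np.sin(th),np.cos(th)])*y
E
python3 - <<'E'
from h import *
W=np.array([.6095,.0967]); P=np.array([.5224,-.2047]); pa=np.radians(6.95)
for k in(0,np.pi):
    for q,z,a in((W,.029,TH),(W,.17,TH),(cw(0,80),.03,TH),(cw(0,4.5e-3),.092,TH),(cw(0,4.5e-3),.24,TH),(P,.2,pa),(P+[.03,0],.19,pa),(P-[.06,0],.2,pa)):
        j=robot.ik([*q,z],down(a+k)); print(k,None if j is None else np.round(j,2))
E
```

```text
0 [-0.63  0.69  0.58  1.77 -0.49  0.83  0.24]
0 [-0.7   0.51  0.68  1.68 -0.36  1.07  0.14]
0 None
0 [-0.9   0.36  0.72  2.12 -0.33  0.78  0.08]
0 [-1.05  0.11  0.82  1.97 -0.09  1.1  -0.14]
0 [-0.16  0.35  0.6   1.79 -0.22  1.07  0.64]
0 [-0.14  0.41  0.57  1.73 -0.25  1.07  0.64]
0 [-0.21  0.24  0.66  1.93 -0.17  1.03  0.64]
3.141592653589793 [-0.9   0.9   1.03  1.78 -0.91  1.02 -2.59]
3.141592653589793 [-0.98  0.74  1.18  1.69 -0.72  1.22 -2.71]
3.141592653589793 None
3.141592653589793 [-1.2   0.55  1.15  2.12 -0.66  0.89 -2.75]
3.141592653589793 [ 0.69  0.21 -1.09  1.92  0.2   1.13  2.72]
3.141592653589793 [-0.55  0.58  1.21  1.8  -0.59  1.18 -2.17]
3.141592653589793 [-0.52  0.66  1.2   1.74 -0.66  1.21 -2.16]
3.141592653589793 [-0.61  0.43  1.23  1.93 -0.46  1.1  -2.22]
```

```bash
python3 - <<'E'
from h import *
W=np.array([.6095,.0967]); D=down(TH)
robot.move_ptp([*W,.13],D); robot.gripper_to(.065)
robot.move_linear([*W,.029],.12)
robot.gripper_to(.02); s=robot.get_state(); print('grip',s['opening'],s['grasp_force'],s['time'])
robot.move_linear([*W,.14],.15)
robot.move_linear([*cw(0,.086),.14],.15,frame=D)
robot.pause(.2); s=robot.get_state(); print(s['ee_pos'],cw(0,.086),s['opening'])
snap('wrist','h1.png'); snap('top','top1.png')
E
```

```text
grip 0.022728897626836008 32.867803440240095 8.6417
[0.44982428 0.18426651 0.13992252] [0.44949935 0.18466591] 0.019837846814567267
```

View pics/h1.png

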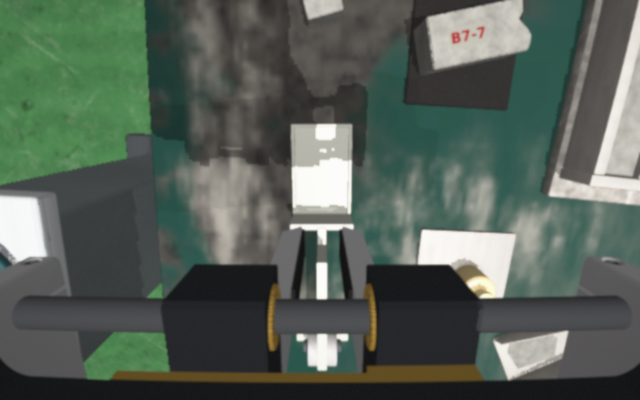

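The grasp missed. The fingers closed to 20 mm, and in h1 the weight is still on the plate near (475,280), half hidden. I take two clear views of it.

```bash
python3 - <<'E'
from h import *
robot.gripper_to(.09)
out=[]
for n,p in dict(D=(.56,.02,.22),E=(.66,.02,.22)).items():
    robot.move_ptp(list(p),down(TH)); robot.pause(.2); im,ci=snap('wrist',f'w{n}.png')
    K=np.array([[ci['fx'],0,ci['cx']],[0,ci['fy'],ci['cy']],[0,0,1]],float)
    q=cv2.projectPoints(np.array([[.6095,.0967,.02]]),np.array(ci['rvec'],float),np.array(ci['tvec'],float),K,np.array(ci['dist'],float))[0].ravel()
    x,y=int(np.clip(q[0]-50,0,539)),int(np.clip(q[1]-60,0,279)); print(n,q,(x,y)); out.append(cv2.resize(im[y:y+120,x:x+100,::-1],(400,480),interpolation=cv2.INTER_CUBIC))
cv2.imwrite('pics/crop3.png',np.hstack(out)); print(robot.get_state()['time'],robot.get_state()['force'])
E
```

```text
D [369.83351813 116.38328647] (319, 56)
E [281.7421375  110.17984356] (231, 50)
14.2 [ 0.06174572 -0.06680345  0.22298802]
```

View pics/crop3.png

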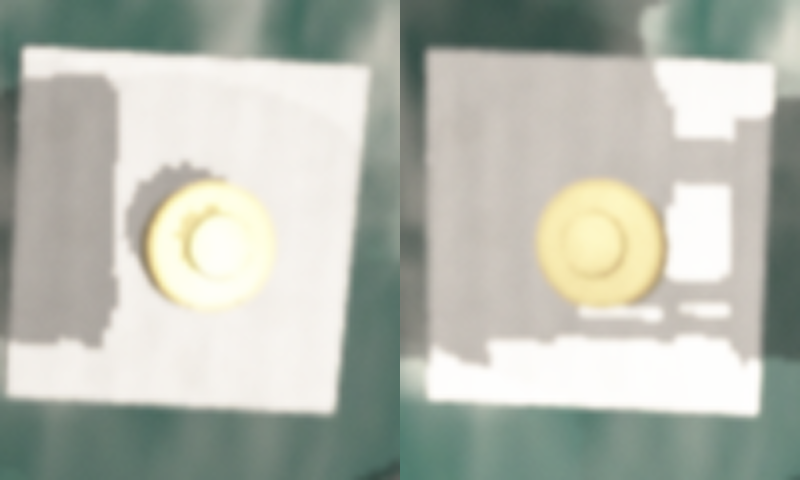

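```bash
python3 - <<'E'
from h import *
D,cd=load('wD');E,ce=load('wE')
d=lambda X,Y:(319+(X+.5)/4-.5,56+(Y+.5)/4-.5);e=lambda X,Y:(231+(X-400+.5)/4-.5,50+(Y+.5)/4-.5)
print('knob',tri(cd,d(216,243),ce,e(593,243)),'rim',tri(cd,d(212,244),ce,e(600,243)))
print('plate',onz(cd,[d(22,47),d(370,67),d(335,413),d(7,398)],.005).round(4).tolist())
print('plate',onz(ce,[e(426,49),e(775,64),e(757,414),e(427,401)],.005).round(4).tolist())
for dz,X in((.045,216),(.035,212)): print(onz(cd,[d(X,243)],dz+.005))
E
```

```text
knob (array([0.60920741, 0.09615931, 0.04308827]), np.float64(0.0006318791886210044)) rim (array([0.60975003, 0.09625266, 0.03230668]), np.float64(0.00017637671306813365))
plate [[0.5544, 0.1484, 0.005], [0.6548, 0.1492, 0.005], [0.6558, 0.0493, 0.005], [0.5559, 0.0479, 0.005]]
plate [[0.5549, 0.1482, 0.005], [0.655, 0.1494, 0.005], [0.6554, 0.0491, 0.005], [0.5552, 0.0475, 0.005]]
[[0.60817401 0.09634718 0.05      ]]
[[0.60859616 0.09646658 0.04      ]]
```

The weight stands upright and hasn't moved: knob (0.609, 0.096), rim z 0.032. I retry with diagnostics.

```bash
python3 - <<'E'
from h import *
W=np.array([.6092,.0963]); D=down(TH)
def st(n): s=robot.get_state(); print(n,s['ee_pos'].round(4),'op',round(s['opening'],4),'gf',round(s['grasp_force'],1),'F',s['force'].round(1),round(s['time'],1))
robot.move_ptp([*W,.12],D); robot.gripper_to(.065); st('above')
robot.move_linear([*W,.029],.12); st('down')
robot.gripper_to(.03); st('closed'); robot.pause(.3); st('wait')
robot.move_linear([*W,.034],.05); st('lift5')
snap('wrist','g2.png')
E
```

```text
above [0.6092 0.0962 0.12  ] op 0.0652 gf 0.0 F [-0.1 -0.2 -0.7] 15.4
down [0.6097 0.0963 0.0297] op 0.0654 gf 0.0 F [ 0.  -0.1  0. ] 16.3
closed [0.6105 0.0966 0.0307] op 0.0301 gf 10.4 F [-0.9  1.5 22.1] 17.0
wait [0.6106 0.0965 0.0307] op 0.0302 gf 10.5 F [-2.8  1.9 22.2] 17.3
lift5 [0.6092 0.0963 0.0341] op 0.0299 gf 0.0 F [ 0.4 -0.4  0.3] 17.6
```

Closing pushed the tool up with 22 N, so the pads were riding on the weight's shoulder, too high. I probe where the fingertips meet the plate, then grip lower.

```bash
python3 - <<'E'
from h import *
W=np.array([.6092,.0963]); D=down(TH)
def st(n): s=robot.get_state(); print(n,s['ee_pos'].round(4),'op',round(s['opening'],4),'gf',round(s['grasp_force'],1),'F',s['force'].round(1),round(s['time'],1))
robot.gripper_to(.065)
print(robot.move_linear([*W,.018],.03,threshold=4)); st('probe')
z=robot.get_state()['ee_pos'][2]
robot.move_linear([*W,z+.002],.05); st('up2')
robot.gripper_to(.034); st('closed')
snap('wrist','g3.png')
E
```

```text
False
probe [0.6092 0.0962 0.018 ] op 0.0649 gf 0.0 F [-0.2  0.  -0.7] 19.0
up2 [0.6094 0.0964 0.0203] op 0.0648 gf 0.0 F [-0.1 -0.1 -0.9] 19.3
closed [0.6093 0.0963 0.02  ] op 0.0342 gf 8.0 F [ 1.1 -0.8 -0.2] 19.9
```

The tips did not touch the plate at TCP z = 0.018, so they reach less far than stated. I probe on to find the true tip length, which both grips need.

```bash
python3 - <<'E'
from h import *
W=np.array([.6092,.0963]); D=down(TH)
def st(n): s=robot.get_state(); print(n,s['ee_pos'].round(4),'op',round(s['opening'],4),'gf',round(s['grasp_force'],1),'F',s['force'].round(1),round(s['time'],1))
robot.gripper_to(.05); st('open')
print(robot.move_linear([*W,.004],.02,threshold=4)); st('probe')
E
```

```text
open [0.6092 0.0963 0.02  ] op 0.0501 gf 0.0 F [-0.4 -0.2  0.1] 20.4
False
probe [0.6093 0.0963 0.0041] op 0.0499 gf 0.0 F [-1.  -0.3 -0.6] 21.4
```

```bash
python3 - <<'E'
from h import *
W=np.array([.6092,.0963]); D=down(TH)
def st(n): s=robot.get_state(); print(n,s['ee_pos'].round(4),'op',round(s['opening'],4),'gf',round(s['grasp_force'],1),'F',s['force'].round(1),round(s['time'],1))
print(robot.move_linear([*W,-.012],.02,threshold=4)); st('probe')
im,_=snap('wrist','g4.png')
g3=cv2.imread('pics/g3.png')
cv2.imwrite('pics/m.png',np.vstack([im[100:400,120:520,::-1],g3[100:400,120:520]]))
E
```

```text
True
probe [0.6094 0.0964 0.0017] op 0.0499 gf 3.9 F [-1.6  0.3  7.7] 21.7
```

View pics/m.png

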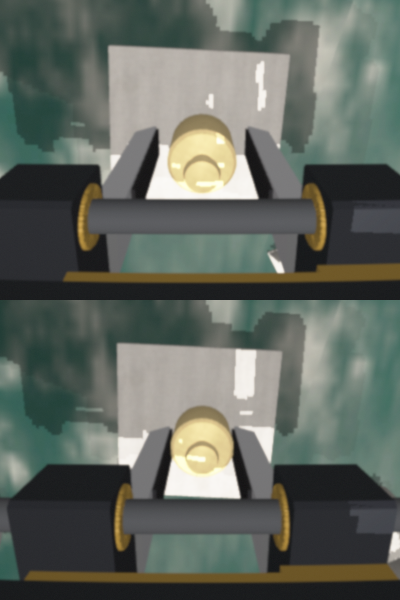

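The tips touch the plate at reported TCP z ≈ 0.002, so the real tip is about 3 mm above the reported TCP. In the picture the fingers straddle the weight centrally, with the weight at about (200,155). Using tip = ee_z + 3 mm, I grip with the tips 6 mm above the underside, clear of the seat lips.

```bash
cat >> h.py <<'E'
def st(n): s=robot.get_state(); print(n,s['ee_pos'].round(4),'op',round(s['opening'],4),'gf',round(s['grasp_force'],1),'F',s['force'].round(1),round(s['time'],1))
E
python3 - <<'E'
from h import *
W=np.array([.6092,.0963]); D=down(TH)
robot.move_linear([*W,.008],.05); robot.gripper_to(.02); st('closed')
if robot.get_state()['opening']<.032: raise SystemExit('lost')
robot.move_linear([*W,.09],.15); st('lift')
robot.move_linear([*cw(0,.085),.09],.15,frame=D); robot.pause(.1); st('over')
snap('wrist','p1.png')
if robot.get_state()['opening']>.032:
    robot.move_linear([*cw(0,.085),.0105],.1); st('low')
    print(robot.move_linear([*cw(0,.0795),.0105],.03)); st('back')
    print(robot.move_linear([*cw(0,.0795),.006],.02,threshold=3)); st('set')
    snap('wrist','p2.png')
E
```

```text
closed [0.6091 0.0962 0.0079] op 0.0338 gf 30.0 F [-0.1  0.4 -0.5] 22.5
lift [0.6087 0.0965 0.0892] op 0.0337 gf 30.0 F [ 0.3 -0.2 -2.9] 23.2
over [0.4501 0.1832 0.09  ] op 0.0339 gf 30.0 F [ 0.7  0.1 -2.8] 24.6
low [0.4499 0.1837 0.0109] op 0.0339 gf 30.0 F [ 0.2 -0.3 -1.9] 25.6
False
back [0.45   0.178  0.0108] op 0.0341 gf 30.0 F [-0.2  0.1 -2. ] 26.0
True
set [0.4501 0.1783 0.0074] op 0.034 gf 30.0 F [0.7 1.9 1. ] 26.2
```

```bash
python3 - <<'E'
from h import *
D=down(TH)
robot.gripper_to(.05); st('rel')
cs=[]
def blob(fn):
    im,ci=snap('wrist',fn); w=im.astype(int)
    o=np.array([*cw(0,.0795),.03]); K=np.array([[ci['fx'],0,ci['cx']],[0,ci['fy'],ci['cy']],[0,0,1]],float)
    q=cv2.projectPoints(o[None],np.array(ci['rvec'],float),np.array(ci['tvec'],float),K,np.array(ci['dist'],float))[0].ravel()
    m=((w[...,0]-w[...,2]>30)&(w[...,1]-w[...,2]>15)&(w[...,0]>=w[...,1])).astype(np.uint8)
    yy,xx=np.mgrid[:400,:640]; m[np.hypot(xx-q[0],yy-q[1])>50]=0
    k,lab,s_,_=cv2.connectedComponentsWithStats(m);i=1+s_[1:,4].argmax()
    h=cv2.convexHull(np.argwhere(lab==i)[:,::-1].astype(np.int32));M=cv2.moments(h);c=(M['m10']/M['m00'],M['m01']/M['m00'])
    print(fn,q.round(1),np.round(c,1),s_[i]); cs.append((ci,c))
p=cw(0,.0795); robot.move_linear([*p,.14],.15); robot.pause(.1); blob('v1.png')
p=cw(0,.0045); robot.move_linear([*p,.14],.15); robot.pause(.15); blob('v2.png'); st('over grip')
P,e=tri(*cs[0],*cs[1]); d=P[:2]-O; print(P.round(4),round(e,4),'carrier x,y',d@[np.cos(TH),np.sin(TH)],d@[-np.sin(TH),np.cos(TH)])
for c in cs: print(onz(c[0],[c[1]],.022))
E
```

```text
rel [0.4498 0.1782 0.0074] op 0.0499 gf 0.0 F [0.7 0.  0. ] 26.8
v1.png [322.6 195.9] [322.5 195.9] [304 175  38  42 869]
v2.png [322.2 113. ] [322.2 113.2] [ 302   92   41   43 1379]
over grip [0.454  0.1041 0.1399] op 0.05 gf 0.0 F [-0.1  0.1 -0.8] 28.8
[0.4499 0.178  0.0294] 0.0001 carrier x,y -6.233504765392264e-07 0.07932935583001763
[[0.4499211  0.17626852 0.022     ]]
[[0.44993097 0.1781456  0.022     ]]
```

The weight sits at carrier (0.0, 79.3) mm, against the back plate. Now I grip the plate top over hole 2, near the loaded centre of mass, lift, and move to a point in front of the pin.

```bash
cat >> h.py <<'E'
PA=np.radians(6.95); PM=np.array([.5543,-.2007])
def hp(x): # ee xy so that hole2 (1 mm towards -y of grip) is on the pin at pin-x = x
    return cw(x,.001,PA,PM)
E
python3 - <<'E'
from h import *
D=down(TH); g=cw(0,.0045)
print(robot.move_linear([*g,.0695],.08,threshold=6)); st('at')
robot.gripper_to(0.0); st('closed')
if robot.get_state()['opening']<.005: raise SystemExit('no grip')
robot.move_linear([*g,.085],.05); robot.pause(.2); s=robot.get_state(); st('lift'); print(s['moment'])
robot.move_linear([*g,.2],.15)
robot.move_linear([*hp(-.08),.2],.15,frame=down(PA)); 
robot.move_linear([*hp(-.08),.173],.08); robot.pause(.3); s=robot.get_state(); st('front'); print(s['moment'])
snap('wrist','q1.png'); snap('scene','q2.png'); snap('top','q3.png')
E
```

```text
False
at [0.4543 0.1033 0.0699] op 0.0501 gf 0.0 F [ 0.  -0.2  0.8] 29.8
closed [0.4542 0.1033 0.0695] op 0.0073 gf 30.0 F [ 1.5  0.4 -1.6] 30.5
lift [0.4539 0.1032 0.0848] op 0.0075 gf 30.0 F [ 0.6 -0.3 -5.9] 31.2
[-0.08534697  0.06122237  0.03133777]
front [ 0.4749 -0.2094  0.1732] op 0.0073 gf 30.0 F [-0.6 -0.8 -6.5] 35.1
[-0.05949759  0.03228377 -0.02687064]
```

```bash
python3 - <<'E'
from h import *
im,ci=load('q1'); e=np.array([.4749,-.2094]); w=im.astype(int)
o=np.array([*cw(0,.0748,PA,e),.022+.1037]); K=np.array([[ci['fx'],0,ci['cx']],[0,ci['fy'],ci['cy']],[0,0,1]],float)
q=cv2.projectPoints(o[None],np.array(ci['rvec'],float),np.array(ci['tvec'],float),K,np.array(ci['dist'],float))[0].ravel()
m=((w[...,0]-w[...,2]>30)&(w[...,1]-w[...,2]>15)&(w[...,0]>=w[...,1])).astype(np.uint8)
yy,xx=np.mgrid[:400,:640]; m[np.hypot(xx-q[0],yy-q[1])>60]=0
k,lab,s_,_=cv2.connectedComponentsWithStats(m);i=1+s_[1:,4].argmax()
h=cv2.convexHull(np.argwhere(lab==i)[:,::-1].astype(np.int32));M=cv2.moments(h);c=(M['m10']/M['m00'],M['m01']/M['m00'])
print(q,c,s_[i]); P=onz(ci,[c],o[2])[0]; d=P[:2]-e; print('rel x,y',d@[np.cos(PA),np.sin(PA)],d@[-np.sin(PA),np.cos(PA)],'expect 0,.0748')
E
```

```text
[322.13585449 110.07323278] (322.08026541095893, 109.72367294520548) [ 295   82   55   56 2368]
rel x,y -3.797606312519984e-05 0.07503095942815977 expect 0,.0748
```

The weight is still where expected relative to the gripper (75.0 mm against 74.8), so the carrier is level. Now threading.

```bash
python3 - <<'E'
from h import *
st('a'); hit=robot.move_linear([*hp(-.003),.173],.05,threshold=3.5); robot.pause(.1); st(f'thread hit={hit}')
if not hit:
    print(robot.move_linear([*hp(-.003),.158],.02,threshold=4)); st('lower')
E
```

```text
a [ 0.4748 -0.2094  0.1731] op 0.0077 gf 30.0 F [-0.3 -0.1 -5.9] 35.3
thread hit=False [ 0.5511 -0.2001  0.1731] op 0.0076 gf 30.0 F [-0.1 -0.4 -5.2] 37.1
True
lower [ 0.5513 -0.2001  0.1673] op 0.0073 gf 30.0 F [-1.1 -0.   6.5] 37.5
```

```bash
python3 - <<'E'
from h import *
e=robot.get_state()['ee_pos']
robot.move_linear([*hp(-.003),.1676],.01); st('ease')
robot.gripper_to(.024); st('open')
robot.move_linear([*hp(-.003),.26],.08); robot.pause(.8); st('up')
im,ci=snap('wrist','z1.png'); snap('scene','z2.png'); w=im.astype(int)
o=np.array([*cw(-.003,.076,PA,PM),.022+.098]); K=np.array([[ci['fx'],0,ci['cx']],[0,ci['fy'],ci['cy']],[0,0,1]],float)
q=cv2.projectPoints(o[None],np.array(ci['rvec'],float),np.array(ci['tvec'],float),K,np.array(ci['dist'],float))[0].ravel()
m=((w[...,0]-w[...,2]>30)&(w[...,1]-w[...,2]>15)&(w[...,0]>=w[...,1])).astype(np.uint8)
yy,xx=np.mgrid[:400,:640]; m[np.hypot(xx-q[0],yy-q[1])>60]=0
k,lab,s_,_=cv2.connectedComponentsWithStats(m);i=1+s_[1:,4].argmax()
h=cv2.convexHull(np.argwhere(lab==i)[:,::-1].astype(np.int32));M=cv2.moments(h);c=(M['m10']/M['m00'],M['m01']/M['m00'])
print(q,c,s_[i]); d=onz(ci,[c],o[2])[0][:2]-PM; print('weight in pin frame',d@[np.cos(PA),np.sin(PA)],d@[-np.sin(PA),np.cos(PA)])
a=load('q2')[0].astype(int);b=load('z2')[0].astype(int); print(np.abs(a-b).sum(2).max())
robot.pause(.5); i2,_=snap('wrist'); print('motion between frames',np.abs(i2.astype(int)-w).mean())
E
```

```text
ease [ 0.5513 -0.2001  0.1675] op 0.0077 gf 30.0 F [ 0.3  0.4 -1.9] 37.8
open [ 0.5512 -0.2001  0.1676] op 0.024 gf 0.0 F [ 0.3 -0.   0.2] 38.2
up [ 0.5512 -0.2001  0.26  ] op 0.0238 gf 0.0 F [ 0.  -0.2 -0.1] 40.4
[322.23454023 112.70220657] (322.49972429004686, 111.07085745795422) [ 303   91   40   41 1118]
weight in pin frame -0.0027475354664670913 0.07751533551151217
656
motion between frames 1.3230703125
```

The carrier hangs within 1.5 mm of where it should be, and nothing touches the robot. I let it settle and hand in.

```bash
python3 - <<'E'
from h import *
robot.pause(2.5); st('end'); print(robot.sign_off())
E
```

```text
end [ 0.5512 -0.2001  0.26  ] op 0.0239 gf 0.0 F [ 0.4  0.8 -0.5] 43.5
the job is handed in; nothing more can be done
None
```

The brass weight from the steel plate is on the seat against the back plate, and the carrier hangs released on the pin by hole 2; I handed the job in at 43.5 s, it looked about level in my last measurement, and I got no verdict back.

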